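Lock the parts drawers with the cross rod

TASK

Slide the three upper drawers of the small drawer unit into line (fronts flush with the case sides; some stand out, some may be pushed in too far), so that their steel lugs line up with the two lugs on the case. Then lock them: thread the loose T-handled rod, tip first, through the open lug at the right end and all three drawer lugs into the blind socket at the left, push it fully home until the T-bar meets the lug, and let go. Leave the oil can, the tape measure and the kraft carton standing where they are.

Things in the scene. Friction and masses are not known exactly. Their poses are not given: they have to be found in the camera images.
- rack: dark steel drawer unit with grey drawers fixed to the table, 92 mm deep (x), 168 wide (y), 150 high: three live drawers side by side over a wide dead one. Origin mid-foot on the table; front is -x, left end +y. Five upright steel lugs at the front, 26 mm long in x, z 163 to 193 mm, with 16 mm holes along y; in line, all centres lie at x = -53, z = 178 mm. The case top, 150 mm high, begins at x = -22 mm
- entry (a point): centre of the hole at the outer (right, rack -y) face of the open end lug, which is fixed at rack y = -92 to -78 mm: the rod goes in here, moving along the rack's +y
- socket (a point): centre of the mouth of the blind socket, the fixed lug at the left end (rack y = +78 to +94 mm): its 12 mm deep hole opens towards the rack's -y and is closed at the left
- drawer_1 (a joint): right-hand upper drawer (nearest the open end lug), m: 0 = in line, its front flush with the front edges of the case sides (rack x = -48 mm); positive = pulled out (rack -x), negative = pushed in too far; travel -0.015 to 0.070. No stop or click at 0; it stays where it is left; moving it takes about 3 N
- drawer_2 (a joint): middle upper drawer, same as drawer_1
- drawer_3 (a joint): left-hand upper drawer (next to the blind socket), same as drawer_1
- lug_1 (a point): centre of the hole in the right-hand drawer's lug, a plate 10 mm thick at rack y = -50 mm that stands up from the drawer's front and moves with it. It can be pinched from above across its 26 mm (rack x) or pushed from either side
- lug_2 (a point): centre of the hole in the middle drawer's lug (rack y = 0), same shape
- lug_3 (a point): centre of the hole in the left-hand drawer's lug (rack y = +50 mm), same shape
- rod: loose plain steel rod, 10 mm diameter, about 0.16 kg, with a T-bar (10 mm thick, 48 mm long, along the body's x) at one end; lies flat on the table. Origin on the underside midway: T-bar axis at y = -91 mm, tip at y = +91 mm, centre line at z = 5 mm. The last 24 mm taper to 2.4 mm. It balances about 17 mm from the origin towards the T-bar
- rod_head (a point): centre of the T-bar, on the rod's centre line. With the rod home the T-bar touches the open end lug's outer face, so this point is 5 mm outside it and, the rod resting on the bottoms of the holes, about 3 mm below the hole centres
- rod_tip (a point): end of the tapered tip, on the rod's centre line; about 7 mm deep in the socket when home
- oil_can: small oil can, 56 mm diameter, 137 mm high with its spout, standing beside the rod; origin under its middle. Leave alone
- tape_measure: tape measure, 37 x 77 x 60 mm, standing in front of the drawer unit, lower than its upper drawers; origin under its middle. Leave alone
- carton_kraft: small kraft carton, 55 x 70 x 66 mm, on the table to the left of the drawer unit; origin under its middle. Leave alone

How it is judged:
By the outcome, as a careful person would: the job done as asked, in the order asked, and still so for the second after the job is handed in, with the robot touching nothing.
It also fails if it takes over 72 s, if anything falls off the work surface, if the arm or the gripper's body presses on something with over 40 N, if the wrist force passes 120 N, or if a joint passes its speed limit or range.

ROBOT

A 6-joint arm with a two-finger parallel gripper is mounted at the origin on a cart in front of the work surface, level with it; the furniture and walls round the work are solid. World frame = base frame: x ahead of the robot, y to its left, z up, the work surface at z = 0. Lengths are in mm, angles in degrees, forces in N, time in s.
With the tool pointing down it reaches from about 350 to 725 mm from the base axis. Payload 6 kg.
Tool frame: the origin (TCP) lies at the very end of the fingers, on their centre line; the grasp point (between the pads) lies 19 mm behind it; z points along the fingers, y is the line along which they close (so a half turn about z gives the same grasp; the last joint's range is limited). The gripper opens to 85 mm and grips with 20 to 120 N. Pads are 22 mm wide; open, the fingers measure 114 mm over their backs; the gripper's body (76 mm by 85 mm) begins 54 mm behind the grasp point. The pads swing forward as they close: fully open they stand 13 mm farther back than shut.
Start: joints at [94.062, 2.303, 4.859, 0, -92.561, -19.12], TCP at [155.846, 579.384, 231.261] pointing down, gripper open.
Joint ranges: [-146.85, 146.85], [-73.84, 115.35], [-62.03, 85.46], [-188.31, 113.3], [-161.28, -10.13], [-171.36, 171.36]. Speed limits (degrees/s): [147.25, 147.25, 172.46, 180, 180, 180].

INTERFACE

Orientations are given as a 3x3 rotation matrix whose columns are the frame's x, y, z axes.
In Python, from bench import get_state, grab_frame, close_job gives the robot as it stands.
- The arm moves only by the tool step_arm, never from a script. Its arguments are lists of equal length, an entry for each row: "delta_pos": the shift along the tool's x, y, z each as a share of 600 mm, from -1 to 1, a list of three; "twist": the turn, a rotation vector about the tool's x, y, z each as a share of pi rad, from -1 to 1, a list of three; "fingers": the opening, from -1 (shut) to 1 (fully open). In form: {"delta_pos": [[tx, ty, tz], ...], "twist": [[wx, wy, wz], ...], "fingers": [fingers, ...]}. A call has 1 to 8 rows; each row is the pose to reach, as a shift and turn from the pose commanded when the call began, along the tool's axes at that moment, turning the shorter way round; what a row does not reach only later rows make up. A row lasts 1/10 s, in which the tool goes at most 50 mm and 8.59 degrees, less where a joint would pass 70% of its speed; a pose out of reach is approached as far as the arm can. A call with a number of a shift or a turn outside -1 to 1 is refused whole. A call with a gripper value outside its range is refused whole. The fingers move at their own pace and stop on an object; "grip_force" is the grip in N (left out, the last holds). Time passes only in rows, so rows that repeat a pose let the fingers close. It gives the time, the measured TCP pose, the force, the opening and the grip force at its end, in the units of the state.
- get_state(): the state, without advancing time (a new reading comes with each control period).
- grab_frame(name): name is "scene" or "side" or "wrist"; returns a dict with "color" (400x640x3 uint8, red, green, blue), "z_map" (400x640 float32, mm along the optical axis (not along the pixel's ray), 0 where there is no reading), "fx", "fy", "cx", "cy" (pixels), "R" (3x3) and "t" (3): a world point X has camera coordinates R X + t; the wrist camera has in their place "tool_from_camera" (4x4, takes a point from camera to tool coordinates, whose origin is the TCP and whose axes are the flange's). Camera axes: x right, y down, z forward; pixel columns grow to the right and rows downward; lengths in mm; the calibration is good to about 2 mm. A picture is of the moment at which its call begins: read the wrist's pose just before it.
- close_job(): hands the job in; it is judged then, once.
The state is a dict: "clock": time; "joint_pos": joint angles; "dq": joint speeds; "tau": joint torques, N m; "ee_pos": TCP position; "tool_rot": TCP orientation; "contact_force": force on the tool from outside, world axes, zero at the start; "moment": the same for the moment, N m; "grip_width": finger opening in mm; "grasp_force": force on a finger pad.
Only numpy, scipy, OpenCV 4.12 (cv2) and the standard library are available. Lean on these libraries where they do the work, as an engineer would, in place of code of your own. Each camera call takes 0.05 s, during which the arm holds its last target. There are 200 camera calls.

## Working session

There is one attempt and no reset: what is moved stays moved. The work goes in short steps, Python scripts to look and compute and a tool call to move; the robot and the scene stay as the last step left them, time stands still between calls to the robot, and variables do not carry over. Pictures are saved under pics/ and viewed, at most 10 in all, crops included, and the job is handed in when it is done.

Besides the shell and the picture viewer there is one more tool, called after "Emit:" as a command line: name --argument value ..., lists and objects as JSON in quotes. step_arm: Moves the arm, as the interface text tells. Its arguments: {"type":"object","properties":{"delta_pos":{"type":"array"},"twist":{"type":"array"},"fingers":{"type":"array"},"grip_force":{"type":"number"}},"required":["delta_pos","twist","fingers"]}

```bash
ls; mkdir -p pics; python3 - <<'E'
from bench import *
import cv2,numpy as np
s=get_state();print(s['ee_pos'],s['tool_rot'],s['grip_width'],s['clock'])
ims=[]
for n in['scene','side']:
    f=grab_frame(n);np.savez(n+'0.npz',**f);cv2.imwrite(f'pics/{n}0.png',f['color'][:,:,::-1]);print(n,f['fx'],f['cx'],f['cy'],f['R'],f['t'])
E
```

```text
pics
[155.72048485 579.0907697  230.27021212] [[ 9.65664353e-01 -2.59792693e-01 -3.39189523e-04]
 [-2.59792880e-01 -9.65662735e-01 -1.77223732e-03]
 [ 1.32871622e-04  1.79950542e-03 -9.99998372e-01]] 85.35689127846861 0.0
scene 363.4033416791484 323.6459932242184 204.52065354233852 [[-0.52535463 -0.8506971   0.01780322]
 [-0.64552081  0.38484039 -0.65969747]
 [ 0.55435133 -0.35806747 -0.75132037]] [290.28608469 443.03015063 634.49779402]
side 449.5597398392563 317.7764397088287 198.9357266843935 [[-0.99732595  0.07053294 -0.01913235]
 [ 0.05486014  0.54958856 -0.83363228]
 [-0.04828361 -0.83245271 -0.55198838]] [ 537.7941109    66.38422135 1380.76323492]
```

View pics/scene0.png

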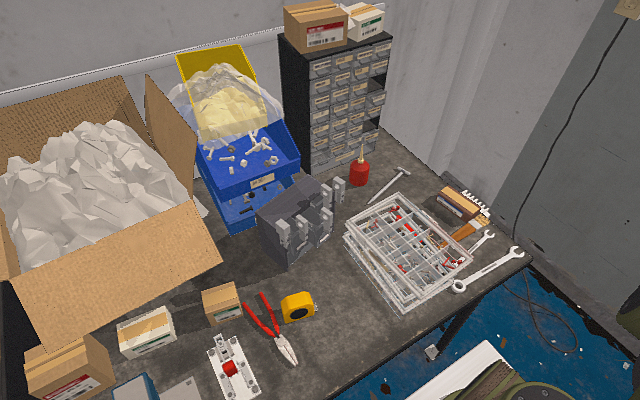

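View pics/side0.png

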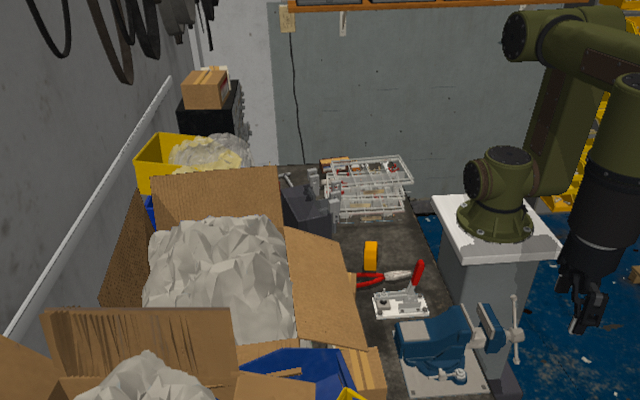

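The scene view shows the rack at about (295,220) with lugs on its front right. The rod is at (390,185), the oil can at (359,170), the tape at (298,305) and the carton at (222,302). Next I'll get world coordinates and an enlarged crop.

```bash
cat > h.py <<'E'
import numpy as np,cv2
def world(f,R=None,t=None):
    R=f['R'];t=f['t'];z=f['z_map'];v,u=np.mgrid[:z.shape[0],:z.shape[1]]
    P=np.stack([(u-f['cx'])/f['fx']*z,(v-f['cy'])/f['fy']*z,z],-1)
    return (P-t)@R
def ray(f,u,v,z):
    C=-f['R'].T@f['t'];d=f['R'].T@np.array([(u-f['cx'])/f['fx'],(v-f['cy'])/f['fy'],1]);return C+d*(z-C[2])/d[2]
E
python3 - <<'E'
from h import *
f=dict(np.load('scene0.npz'));W=world(f);c=f['color']
print('C',-f['R'].T@f['t'])
for u,v in [(298,305),(359,172),(222,302),(404,172),(372,200),(390,185),(283,222),(302,220),(311,207),(326,212),(338,180),(265,215),(325,180),(290,268)]: print(u,v,W[v,u].round(),c[v,u])
cv2.imwrite('pics/crop0.png',cv2.resize(c[130:290,235:435,::-1],None,fx=4,fy=4,interpolation=cv2.INTER_CUBIC)[:600])
x=W[...,:]; 
m=(x[...,2]>183)&(x[...,2]<200); m[:, :240]=0;m[:,360:]=0;m[:160]=0
n,l,st,ce=cv2.connectedComponentsWithStats(m.astype(np.uint8))
for i in range(1,n):
    if st[i,4]>4: p=W[l==i]; print(st[i],p.mean(0).round(1),p.min(0).round(),p.max(0).round())
E
```

```text
C [ 86.75362652 303.64265509 763.80895664]
298 305 [398. 159.  59.] [241 180  10]
359 172 [ 661. -183.   57.] [122  30  23]
222 302 [483. 291.  64.] [174 134  96]
404 172 [ 633. -335.    6.] [84 81 82]
372 200 [ 590. -183.    6.] [186 180 175]
390 185 [ 615. -268.    1.] [104  97  93]
283 222 [510. 126. 193.] [182 177 171]
302 220 [496.  90. 192.] [175 169 165]
311 207 [ 87. 304. 764.] [77 77 78]
326 212 [487.  39. 194.] [176 169 165]
338 180 [553. -34. 194.] [179 169 165]
265 215 [579. 137. 150.] [84 80 86]
325 180 [ 730. -114.    1.] [115 105  93]
290 268 [519. 117.  -1.] [90 81 74]
[240 160  60  24 222] [667.4  86.7 186.5] [662.   4. 183.] [675. 154. 190.]
[333 176  12  12  90] [550.1 -33.4 191.6] [538. -44. 183.] [566. -24. 196.]
[321 183  11  12  72] [546.6   1.6 191.4] [534.  -7. 183.] [561.   8. 195.]
[321 207  12  12  83] [488.1  37.  191.3] [476.  29. 183.] [503.  44. 195.]
[295 214  13  13  88] [497.4  91.4 191.6] [485.  83. 184.] [511.  99. 195.]
[275 219  15  14 131] [504.6 130.8 191.9] [492. 120. 183.] [521. 141. 196.]
```

View pics/crop0.png

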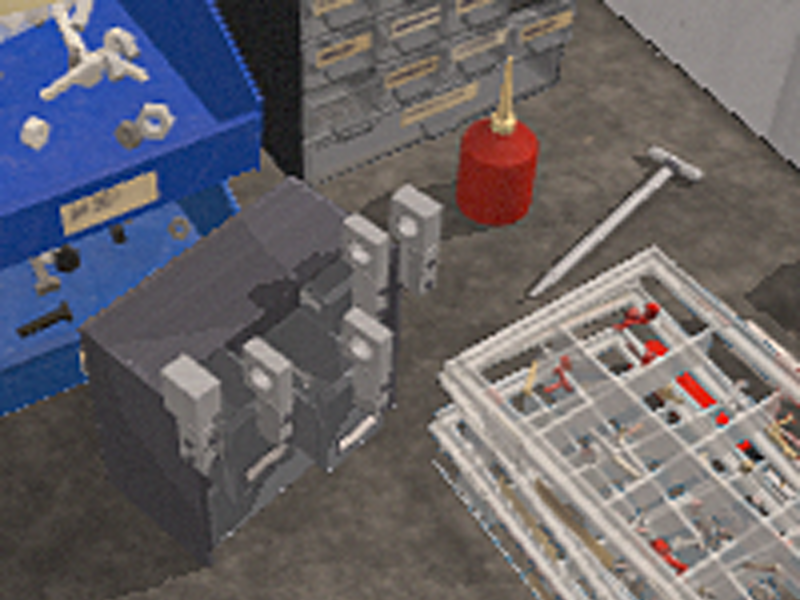

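The crop shows five lugs; the right and left end ones are fixed. Drawer 1 is about 6 mm too far in, drawer 2 about 41 mm out and drawer 3 about 17 mm out. The rod lies flat, with its head at crop (675,165) and its tip at (530,295).

```bash
cat >> h.py <<'E'
YAW=np.deg2rad(15.5)
def plan(p,s,yd=None):
    """delta rows for world TCP target p; yd: wanted tool y yaw (deg), tool down"""
    R=np.array(s['tool_rot']);d=R.T@(np.array(p)-s['ee_pos'])/600
    w=[0,0,0]
    if yd is not None:
        a=np.deg2rad(yd);y=np.array([np.cos(a),np.sin(a),0]);z=np.array([0,0,-1.]);T=np.stack([np.cross(y,z),y,z],1)
        w=cv2.Rodrigues(R.T@T)[0].ravel()/np.pi
    print('delta',np.round(d,4),'twist',np.round(w,4))
E
python3 - <<'E'
from h import *
from bench import *
f=dict(np.load('scene0.npz'));W=world(f)
o=np.array([235,130])
for n,(u,v),z in [('tip',(530,296),5),('headc',(678,165),5),('tbarL',(650,152),8),('tbarR',(702,177),8),('midtop',(600,235),10)]:
    print(n,ray(f,*(np.array([u,v])/4+o),z).round(1))
# rod top mask 3D
m=(f['color'].min(2)>105);X=W
reg=m&(X[...,0]>560)&(X[...,0]<680)&(X[...,1]<-150)&(X[...,1]>-380)&(X[...,2]<25)
vv,uu=np.nonzero(reg);print(len(vv),X[reg].mean(0),X[reg].min(0),X[reg].max(0))
for x in range(350,760,40): # height map
    print(x,[int(np.max(X[(abs(X[...,0]-x)<20)&(abs(X[...,1]-y)<20)][:,2],initial=-1)) for y in range(420,-460,-40)])
s=get_state();plan([470,60,400],s,-164.5)
print(grab_frame('wrist')['tool_from_camera'].round(3))
E
```

```text
tip [ 585.6 -164.2    5. ]
headc [ 635.3 -339.9    5. ]
tbarL [ 655.2 -328.2    8. ]
tbarR [ 613.7 -344.4    8. ]
midtop [ 603.8 -239.3   10. ]
191 [ 618.7949787  -268.60763742    8.37666034] [ 585.95660464 -366.0959102    -2.98013435] [ 673.02503939 -164.25564451   13.64346959]
350 [9, 7, 148, 147, 4, 15, 4, 3, 4, 4, 3, 152, 132, 132, 125, 153, 15, 11, 13, 13, 14, 13]
390 [10, 9, 72, 52, 4, 14, 63, 63, 10, 3, 4, 153, 132, 133, 133, 153, 19, 13, 14, 38, 37, 32]
430 [4, 3, 68, 51, 13, 15, 61, 62, 3, 4, 4, 153, 133, 133, 152, 152, -1, 26, 4, 38, 41, -1]
470 [52, 5, 67, 69, 69, 12, 4, 4, 195, 193, 194, 153, 152, 154, 154, 152, 1, 27, 4, 38, 38, -1]
510 [180, 179, 177, 179, 175, 10, 4, 195, 195, 195, 194, 104, 89, 92, 102, 103, 26, 21, 4, 38, 38, 1]
550 [200, 201, 199, 198, 196, 4, 4, 154, 153, 152, 194, 196, 194, 3, 3, 3, 2, 4, 3, 4, 4, 3]
590 [222, 218, 218, 217, 216, 5, 5, 153, 153, 153, 153, 152, 3, 4, 5, 13, 12, 11, 3, 3, 3, 4]
630 [282, 278, 240, 233, 305, 355, 4, 5, 153, 152, 153, 152, 0, 4, 3, 3, 4, 13, 12, 16, 4, 3]
670 [323, 293, 292, 292, 313, 355, 291, 285, 189, 189, 205, 207, -1, 1, 2, 138, 99, 4, 4, 11, 3, 3]
710 [334, 305, 301, 293, 321, 357, 336, 338, 342, 341, 333, 227, -1, 2, 2, 71, 62, 4, 3, 4, 4, 4]
750 [333, 337, 312, 298, 331, 355, 348, 353, 372, 371, 338, 243, 370, 370, 369, 370, 370, 370, 370, 368, 3, 3]
delta [ 0.7306  0.6999 -0.2815] twist [ 4.000e-04 -3.000e-04  3.302e-01]
[[-1.00000e-03 -9.51000e-01 -3.08000e-01  8.06970e+01]
 [ 1.00000e+00 -1.00000e-03 -1.00000e-03 -1.07400e+00]
 [ 1.00000e-03 -3.08000e-01  9.51000e-01 -1.43413e+02]
 [ 0.00000e+00  0.00000e+00  0.00000e+00  1.00000e+00]]
```

Emit:
step_arm --delta_pos '[[0.807,0.696,-0.117],[0.807,0.696,-0.117],[0.807,0.696,-0.117],[0.807,0.696,-0.117],[0.807,0.696,-0.117],[0.807,0.696,-0.117],[0.807,0.696,-0.117],[0.807,0.696,-0.117]]' --twist '[[0,0,0.33],[0,0,0.33],[0,0,0.33],[0,0,0.33],[0,0,0.33],[0,0,0.33],[0,0,0.33],[0,0,0.33]]' --fingers '[0.06,0.06,0.06,0.06,0.06,0.06,0.06,0.06]'

```text
clock: 0.95
ee_pos: [379.7, 248.5, 275.3]
tool_rot: [[0.265, -0.964, 0.0], [-0.964, -0.265, 0.001], [-0.0, -0.0, -1.0]]
contact_force: [1.3, -0.2, 0.1]
grip_width: 45.2
grasp_force: 0.0
```

```bash
python3 - <<'E'
from h import *
from bench import *
s=get_state();print(s['ee_pos'],s['grip_width'],s['clock'],s['dq']);plan([515,50,300],s,-164.5)
E
```

```text
[379.673478   248.53250609 275.27845151] 45.194089802055146 0.95 [-6.16480579e+01 -1.00876904e+00  4.67251446e+00  1.15080520e-02
 -6.00151027e+00  6.74000445e+01]
delta [ 0.3788 -0.1299 -0.0413] twist [-0.0001  0.0002 -0.0008]
```

Emit:
step_arm --delta_pos '[[0.36,-0.12,-0.04],[0.36,-0.12,-0.04],[0.36,-0.12,-0.04],[0.36,-0.12,-0.04],[0.36,-0.12,-0.04],[0.36,-0.12,-0.04],[0.36,-0.12,-0.04],[0.36,-0.12,-0.04]]' --twist '[[0,0,0],[0,0,0],[0,0,0],[0,0,0],[0,0,0],[0,0,0],[0,0,0],[0,0,0]]' --fingers '[0.06,0.06,0.06,0.06,0.06,0.06,0.06,0.06]'

```text
clock: 1.75
ee_pos: [506.1, 62.2, 298.7]
tool_rot: [[0.269, -0.963, -0.0], [-0.963, -0.269, 0.0], [-0.0, 0.0, -1.0]]
contact_force: [-1.7, -0.0, -0.2]
grip_width: 45.5
grasp_force: 0.0
```

```bash
cat >> h.py <<'E'
def wrist(name=None):
    from bench import get_state,grab_frame
    s=get_state();f=grab_frame('wrist');T=f['tool_from_camera'];Rw=np.array(s['tool_rot'])@T[:3,:3];C=np.array(s['tool_rot'])@T[:3,3]+s['ee_pos']
    f['R']=Rw.T;f['t']=-Rw.T@C
    if name: cv2.imwrite(f'pics/{name}.png',f['color'][:,:,::-1])
    return s,f
E
python3 - <<'E'
from h import *
s,f=wrist('w1');np.savez('w1.npz',**f)
print(s['ee_pos'],s['clock'],f['fx'])
W=world(f);m=((W[...,2]>188)&(W[...,2]<198)).astype(np.uint8)
n,l,st,ce=cv2.connectedComponentsWithStats(m)
for i in range(1,n):
    if st[i,4]>200:
        p=W[l==i];r=cv2.minAreaRect(p[:,:2].astype(np.float32));print(st[i],p.mean(0).round(1),np.round(r[0],1),np.round(r[1],1),round(r[2],1))
E
```

```text
[506.05378501  62.15539709 298.74714769] 1.75 359.33479636775843
[ 268   27   42   25 1028] [552.8 -34.7 193.8] [553.  -34.7] [25.9 14.2] 15.2
[262  89  40  16 636] [548.9   0.6 193.8] [549.1   0.7] [26.1  9.7] 15.5
[331 161  38  17 566] [490.9  35.7 193.5] [490.6  36.3] [26.1 10.7] 15.5
[299 226  35  16 524] [499.9  89.8 193.4] [500.   90.6] [25.6 10.9] 14.9
[277 265  33  22 715] [508.1 128.8 193.4] [508.  129.9] [25.6 17.1] 16.0
[  0 283  80  26 709] [699.2 201.3 193. ] [701.5 202.2] [ 4.7 62.8] 89.5
[  0 346  93  21 925] [693.3 263.2 192.8] [692.8 262.6] [78.7 10. ] 9.9
[175 386  21  14 226] [568.9 267.1 193.6] [568.3 268. ] [13.7 16.3] 78.2
```

View pics/w1.png

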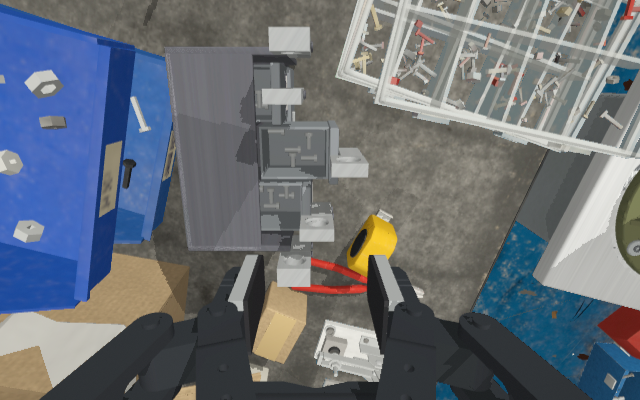

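The wrist view shows five lugs, with tops at about (289,39), (282,97), (350,163), (317,227) and (294,269). Relative to the line through the fixed lugs, drawer 1 is +5.6 mm, drawer 2 is -41.4 and drawer 3 is -17.9 along rack x. I'll start with drawer 3.

Emit:
step_arm --delta_pos '[[-0.0484,-0.003,0.1145],[-0.0484,-0.003,0.1145],[-0.0484,-0.003,0.1145],[-0.0484,-0.003,0.1145]]' --twist '[[0,0,0],[0,0,0],[0,0,0],[0,0,0]]' --fingers '[0.06,0.06,0.06,0.06]'

```text
clock: 2.2
ee_pos: [500.3, 90.4, 231.5]
tool_rot: [[0.27, -0.963, 0.001], [-0.963, -0.27, -0.001], [0.001, -0.001, -1.0]]
contact_force: [0.3, -1.2, 0.5]
grip_width: 45.1
grasp_force: 0.0
```

```bash
python3 - <<'E'
from h import *
from bench import *
s=get_state();print(s['ee_pos'],s['dq'].round(1),s['tool_rot']);plan([500,90.6,168],s,-164.65);plan([517.3,95.5,168],s,-164.65)
E
```

```text
[500.30517578  90.39002065 231.48484868] [-1.1 -0.5  2.3  0.6 -0.2  0.1] [[ 2.69717937e-01 -9.62938617e-01  1.20558190e-03]
 [-9.62938924e-01 -2.69718808e-01 -6.26965689e-04]
 [ 9.28897587e-04 -9.91797844e-04 -9.99999077e-01]]
delta [-0.0006  0.0005  0.1058] twist [-0.0003 -0.0003  0.0017]
delta [-0.0007 -0.0295  0.1058] twist [-0.0003 -0.0003  0.0017]
```

Emit:
step_arm --delta_pos '[[0,0,0.106],[0,0,0.106],[0,0,0.106],[0,0,0.106],[0,0,0.106],[0,0,0.106],[0,0,0.106],[0,0,0.106]]' --twist '[[0,0,0],[0,0,0],[0,0,0],[0,0,0],[0,0,0],[0,0,0],[0,0,0],[0,0,0]]' --fingers '[0.06,0.06,0.06,-0.6,-0.6,-0.6,-0.6,-0.6]' --grip_force 30

```text
clock: 3.0
ee_pos: [501.4, 89.9, 169.8]
tool_rot: [[0.268, -0.963, 0.004], [-0.963, -0.268, 0.0], [0.001, -0.004, -1.0]]
contact_force: [-2.1, -1.5, 6.2]
grip_width: 25.2
grasp_force: 32.3
```

```bash
python3 - <<'E'
from h import *
from bench import *
s=get_state();print(s['ee_pos'],s['dq'].round(1),s['contact_force'],s['grip_width'],s['grasp_force']);plan([517.3,95.5,168],s)
E
```

```text
[501.3572539   89.88365357 169.80206783] [-0.   0.  -0.1 -0.1 -0.  -0. ] [-2.06890686 -1.48304301  6.21682011] 25.20600654340065 32.31419384479523
delta [-0.0019 -0.0281  0.0031] twist [0 0 0]
```

Emit:
step_arm --delta_pos '[[0,-0.014,0],[0,-0.0281,0],[0,-0.0281,0],[0,-0.0281,0],[0,-0.0281,0]]' --twist '[[0,0,0],[0,0,0],[0,0,0],[0,0,0],[0,0,0]]' --fingers '[-0.6,-0.6,-0.6,-0.6,-0.6]'

```text
clock: 3.5
ee_pos: [518.4, 94.6, 169.8]
tool_rot: [[0.268, -0.963, 0.006], [-0.963, -0.268, 0.001], [0.001, -0.006, -1.0]]
contact_force: [2.1, -1.1, 5.2]
grip_width: 25.3
grasp_force: 32.2
```

```bash
python3 - <<'E'
from h import *
from bench import *
s=get_state();print(s['ee_pos'],s['dq'].round(1),s['contact_force'],s['grip_width'],s['grasp_force']);plan([517.3,95.5,168],s);plan([490.6,36.3,230],s)
E
```

```text
[518.43203094  94.6223495  169.8201582 ] [ 0.  -0.2 -0.  -0.   0.  -0. ] [ 2.07864962 -1.08834736  5.22734858] 25.30356524297877 32.21479654312134
delta [-0.0019  0.0014  0.003 ] twist [0 0 0]
delta [ 0.0813  0.0701 -0.1007] twist [0 0 0]
```

Emit:
step_arm --delta_pos '[[0,0,0],[0,0,0],[0,0,-0.05],[0,0,-0.1],[0.04,0.035,-0.1],[0.0813,0.0701,-0.1],[0.0813,0.0701,-0.1],[0.0813,0.0701,-0.1]]' --twist '[[0,0,0],[0,0,0],[0,0,0],[0,0,0],[0,0,0],[0,0,0],[0,0,0],[0,0,0]]' --fingers '[0.06,0.06,0.06,0.06,0.06,0.06,0.06,0.06]'

```text
clock: 4.3
ee_pos: [489.0, 36.0, 226.8]
tool_rot: [[0.267, -0.964, 0.0], [-0.964, -0.267, 0.0], [-0.0, -0.0, -1.0]]
contact_force: [0.1, -0.5, -0.5]
grip_width: 45.4
grasp_force: 0.0
```

Emit:
step_arm --delta_pos '[[0,0,0.05],[0,0,0.1],[0,0,0.1],[0,0,0.1],[0,0,0.1],[0,0,0.1],[0,0,0.1]]' --twist '[[0,0,0],[0,0,0],[0,0,0],[0,0,0],[0,0,0],[0,0,0],[0,0,0]]' --fingers '[0.06,0.06,0.06,-0.6,-0.6,-0.6,-0.6]'

```text
clock: 5.0
ee_pos: [489.6, 36.5, 168.1]
tool_rot: [[0.268, -0.963, 0.002], [-0.963, -0.268, 0.001], [0.0, -0.002, -1.0]]
contact_force: [-0.7, -0.5, 1.5]
grip_width: 25.6
grasp_force: 33.4
```

```bash
python3 - <<'E'
from h import *
from bench import *
s=get_state();print(s['ee_pos'],s['dq'].round(1),s['contact_force'],s['grip_width'],s['grasp_force']);plan([530.5,47.3,168],s)
E
```

```text
[489.64827661  36.52373138 168.07965125] [ 0.1 -0.2 -0.1 -0.1  0.2 -0. ] [-0.7175193  -0.54251579  1.52367067] 25.61713049016384 33.41352045536041
delta [ 0.001  -0.0704  0.0003] twist [0 0 0]
```

Emit:
step_arm --delta_pos '[[0,-0.03,0],[0,-0.055,0],[0,-0.0695,0],[0,-0.0695,0],[0,-0.0695,0],[0,-0.0695,0]]' --twist '[[0,0,0],[0,0,0],[0,0,0],[0,0,0],[0,0,0],[0,0,0]]' --fingers '[-0.6,-0.6,-0.6,-0.6,-0.6,-0.6]'

```text
clock: 5.6
ee_pos: [530.1, 47.7, 168.1]
tool_rot: [[0.268, -0.963, 0.003], [-0.963, -0.268, 0.001], [0.0, -0.003, -1.0]]
contact_force: [0.9, 1.8, 5.2]
grip_width: 25.5
grasp_force: 33.9
```

Emit:
step_arm --delta_pos '[[0,0,0],[0,0,0],[0,0,-0.05],[0,0,-0.1],[0.0833,-0.009,-0.1],[0.0833,-0.009,-0.1],[0.0833,-0.009,-0.1],[0.0833,-0.009,-0.1]]' --twist '[[0,0,0],[0,0,0],[0,0,0],[0,0,0],[0,0,0],[0,0,0],[0,0,0],[0,0,0]]' --fingers '[0.06,0.06,0.06,0.06,0.06,0.06,0.06,0.06]'

```text
clock: 6.4
ee_pos: [547.4, 1.0, 225.8]
tool_rot: [[0.268, -0.963, -0.002], [-0.963, -0.268, -0.0], [-0.0, 0.002, -1.0]]
contact_force: [-0.1, 0.6, 0.8]
grip_width: 45.2
grasp_force: 0.0
```

```bash
python3 - <<'E'
from h import *
from bench import *
s=get_state();print(s['ee_pos'],s['dq'].round(1));plan([549.1,0.6,168],s,-164.65);plan([543.7,-.95,168],s)
E
```

```text
[547.4169575    0.98099589 225.82172697] [ 0.7 -0.3  0.1  0.1 -0.1  0.1]
delta [ 0.0014 -0.0027  0.0964] twist [0.0005 0.0001 0.0011]
delta [0.0015 0.0067 0.0964] twist [0 0 0]
```

Emit:
step_arm --delta_pos '[[0.0014,-0.0027,0.05],[0.0014,-0.0027,0.0964],[0.0014,-0.0027,0.0964],[0.0014,-0.0027,0.0964],[0.0014,-0.0027,0.0964],[0.0014,-0.0027,0.0964],[0.0014,-0.0027,0.0964]]' --twist '[[0,0,0.001],[0,0,0.001],[0,0,0.001],[0,0,0.001],[0,0,0.001],[0,0,0.001],[0,0,0.001]]' --fingers '[0.06,0.06,0.06,-0.6,-0.6,-0.6,-0.6]'

```text
clock: 7.1
ee_pos: [550.0, 0.7, 170.3]
tool_rot: [[0.265, -0.964, 0.002], [-0.964, -0.265, 0.0], [-0.0, -0.002, -1.0]]
contact_force: [-3.3, 2.0, 2.5]
grip_width: 25.2
grasp_force: 33.2
```

```bash
python3 - <<'E'
from h import *
from bench import *
s=get_state();print(s['ee_pos'],s['dq'].round(1),s['contact_force'],s['grip_width']);plan([543.7,-.95,168],s)
E
```

```text
[549.95574142   0.6854104  170.25821937] [-0.  -0.1 -0.1  0.1  0.3 -0.1] [-3.31415942  2.01955145  2.45658146] 25.162484635337126
delta [-0.0001  0.0108  0.0037] twist [0 0 0]
```

Emit:
step_arm --delta_pos '[[0,0.005,0],[0,0.011,0],[0,0.011,0],[0,0.011,0],[0,0.011,0]]' --twist '[[0,0,0],[0,0,0],[0,0,0],[0,0,0],[0,0,0]]' --fingers '[-0.6,-0.6,-0.6,-0.6,-0.6]'

```text
clock: 7.6
ee_pos: [543.8, -1.1, 170.2]
tool_rot: [[0.265, -0.964, 0.002], [-0.964, -0.265, 0.001], [0.0, -0.002, -1.0]]
contact_force: [-0.4, 3.2, 6.5]
grip_width: 25.0
grasp_force: 33.6
```

Emit:
step_arm --delta_pos '[[0,0,0],[0,0,0],[0,0,-0.05],[0,0,-0.1],[-0.116,0.026,-0.217],[-0.116,0.026,-0.217],[-0.116,0.026,-0.217],[-0.116,0.026,-0.217]]' --twist '[[0,0,0],[0,0,0],[0,0,0],[0,0,0],[0,0,0],[0,0,0],[0,0,0],[0,0,0]]' --fingers '[0.06,0.06,0.06,0.06,0.06,0.06,0.06,0.06]'

```text
clock: 8.4
ee_pos: [509.7, 62.2, 299.5]
tool_rot: [[0.266, -0.964, 0.001], [-0.964, -0.266, 0.0], [-0.0, -0.001, -1.0]]
contact_force: [-0.3, -0.6, 0.0]
grip_width: 45.0
grasp_force: 0.0
```

```bash
cat > lugs.py <<'E'
from h import *
def lugs(f):
    W=world(f);m=((W[...,2]>187)&(W[...,2]<199)&(W[...,0]<600)&(W[...,1]<150)).astype(np.uint8)
    n,l,st,ce=cv2.connectedComponentsWithStats(m);out=[]
    for i in range(1,n):
        if st[i,4]>200:
            # exact rays of mask outline on plane z=193
            cs=cv2.findContours((l==i).astype(np.uint8),0,1)[0][0][:,0]
            p=np.array([ray(f,u,v,193)[:2] for u,v in cs],np.float32);r=cv2.minAreaRect(p);out.append(list(r[0]));print(np.round(r[0],1),np.round(r[1],1),round(r[2],1))
    o=np.array(out);o=o[o[:,1].argsort()];e=(o[-1]-o[0]);e/=np.linalg.norm(e);n_=np.array([e[1],-e[0]])
    print('yaw',np.degrees(np.arctan2(-e[0],e[1])),'offs(+=in)',((o-o[0])@n_).round(2),'along',((o-o[0])@e).round(1))
E
python3 - <<'E'
from lugs import *
s,f=wrist('w2');print(s['ee_pos'],s['dq'].round(1),s['clock']);lugs(f)
g=dict(np.load('w1.npz'));print('w1');lugs(g)
plan([638,-290,200],s)
E
```

```text
[509.70092407  62.15637601 299.50578597] [-1.5  1.4 -2.2 -0.6  0.3  0.3] 8.4
[553.1 -34.6] [25.7 14.1] 15.4
[545.8  -0.6] [25.6  9.7] 15.4
[532.9  47. ] [25.5 10.9] 15.4
[520.8  94.9] [25.8 12.3] 15.4
[508.2 129. ] [25.4 19.5] 15.5
yaw 15.360462575546823 offs(+=in) [0.   1.99 2.1  3.17 0.  ] along [  0.   34.7  84.  133.4 169.6]
w1
[553.  -34.7] [25.9 14. ] 15.5
[549.1   0.7] [26.3  9.6] 15.5
[490.8  35.8] [26.2 11.6] 15.5
[500.3  89.5] [25.6 13. ] 15.6
[507.9 128.6] [26.1 19.4] 15.6
yaw 15.427754782794196 offs(+=in) [  0.     5.61 -41.24 -17.76  -0.  ] along [  0.   35.1  84.5 133.7 169.4]
delta [ 0.6227 -0.0497  0.1658] twist [0 0 0]
```

Emit:
step_arm --delta_pos '[[-0.048,-0.0283,0.05],[-0.048,-0.0283,0.1],[-0.048,-0.0283,0.15],[-0.048,-0.0283,0.219],[-0.048,-0.0283,0.219],[-0.048,-0.0283,0.219],[-0.048,-0.0283,0.219]]' --twist '[[0,0,0],[0,0,0],[0,0,0],[0,0,0],[0,0,0],[0,0,0],[0,0,0]]' --fingers '[0.06,0.06,0.06,0.06,0.06,0.06,0.06]'

```text
clock: 9.15
ee_pos: [519.6, 93.6, 170.0]
tool_rot: [[0.264, -0.964, 0.003], [-0.964, -0.264, 0.0], [0.001, -0.003, -1.0]]
contact_force: [-1.4, 0.8, 0.8]
grip_width: 45.2
grasp_force: 0.0
```

Emit:
step_arm --delta_pos '[[0,0,0],[0,0,0],[0,0,0],[0,0,0]]' --twist '[[0,0,0],[0,0,0],[0,0,0],[0,0,0]]' --fingers '[-0.6,-0.6,-0.6,-0.6]'

```text
clock: 9.55
ee_pos: [519.4, 94.0, 169.8]
tool_rot: [[0.265, -0.964, 0.003], [-0.964, -0.265, 0.001], [0.0, -0.003, -1.0]]
contact_force: [-1.2, 0.7, 5.4]
grip_width: 25.1
grasp_force: 31.4
```

Emit:
step_arm --delta_pos '[[0,0.0066,0],[0,0.0066,0],[0,0.0066,0],[0,0.0066,0]]' --twist '[[0,0,0],[0,0,0],[0,0,0],[0,0,0]]' --fingers '[-0.6,-0.6,-0.6,-0.6]'

```text
clock: 9.95
ee_pos: [515.7, 93.0, 169.8]
tool_rot: [[0.265, -0.964, 0.004], [-0.964, -0.265, 0.001], [0.0, -0.004, -1.0]]
contact_force: [0.3, -0.1, 6.5]
grip_width: 25.4
grasp_force: 31.5
```

Emit:
step_arm --delta_pos '[[0,0,0],[0,0,0],[0,0,-0.06],[0.02,-0.003,-0.08],[0.0806,-0.0033,-0.08],[0.0806,-0.0033,-0.03],[0.0806,-0.0033,0.003],[0.0806,-0.0033,0.003]]' --twist '[[0,0,0],[0,0,0],[0,0,0],[0,0,0],[0,0,0],[0,0,0],[0,0,0],[0,0,0]]' --fingers '[0.06,0.06,0.06,0.06,0.06,0.06,0.06,0.06]'

```text
clock: 10.75
ee_pos: [527.9, 46.0, 162.1]
tool_rot: [[0.264, -0.964, -0.006], [-0.964, -0.264, -0.001], [-0.0, 0.006, -1.0]]
contact_force: [0.6, -0.3, -0.1]
grip_width: 45.6
grasp_force: 0.0
```

Emit:
step_arm --delta_pos '[[0,0,0],[0,0,0],[0,0,0],[0,0,0]]' --twist '[[0,0,0],[0,0,0],[0,0,0],[0,0,0]]' --fingers '[-0.6,-0.6,-0.6,-0.6]'

```text
clock: 11.15
ee_pos: [530.0, 46.7, 167.1]
tool_rot: [[0.265, -0.964, 0.002], [-0.964, -0.265, -0.0], [0.001, -0.002, -1.0]]
contact_force: [0.7, -2.1, 2.4]
grip_width: 25.3
grasp_force: 33.5
```

Emit:
step_arm --delta_pos '[[0,0.0029,0],[0,0.0029,0],[0,0.0029,0],[0,0.0029,0]]' --twist '[[0,0,0],[0,0,0],[0,0,0],[0,0,0]]' --fingers '[-0.6,-0.6,-0.6,-0.6]'

```text
clock: 11.55
ee_pos: [528.4, 46.2, 167.1]
tool_rot: [[0.265, -0.964, 0.002], [-0.964, -0.265, 0.0], [0.001, -0.002, -1.0]]
contact_force: [2.8, -1.5, 5.1]
grip_width: 25.3
grasp_force: 33.9
```

Emit:
step_arm --delta_pos '[[0,0,0],[0,0,0],[0,0,-0.06],[0.02,-0.003,-0.08],[0.0828,-0.004,-0.08],[0.0828,-0.004,-0.03],[0.0828,-0.004,-0.002],[0.0828,-0.004,-0.002]]' --twist '[[0,0,0],[0,0,0],[0,0,0],[0,0,0],[0,0,0],[0,0,0],[0,0,0],[0,0,0]]' --fingers '[0.06,0.06,0.06,0.06,0.06,0.06,0.06,0.06]'

```text
clock: 12.35
ee_pos: [541.4, -1.2, 163.2]
tool_rot: [[0.264, -0.964, -0.007], [-0.964, -0.264, -0.001], [-0.001, 0.007, -1.0]]
contact_force: [0.0, -0.5, -0.7]
grip_width: 45.3
grasp_force: 0.0
```

Emit:
step_arm --delta_pos '[[0,0,0],[0,0,0],[0,0,0],[0,0,0]]' --twist '[[0,0,0],[0,0,0],[0,0,0],[0,0,0]]' --fingers '[-0.6,-0.6,-0.6,-0.6]'

```text
clock: 12.75
ee_pos: [543.6, -0.9, 168.0]
tool_rot: [[0.265, -0.964, 0.001], [-0.964, -0.265, 0.0], [0.0, -0.001, -1.0]]
contact_force: [-0.5, -0.3, 0.8]
grip_width: 25.3
grasp_force: 33.5
```

Emit:
step_arm --delta_pos '[[0,0.0031,0],[0,0.0031,0],[0,0.0031,0],[0,0.0031,0]]' --twist '[[0,0,0],[0,0,0],[0,0,0],[0,0,0]]' --fingers '[-0.6,-0.6,-0.6,-0.6]'

```text
clock: 13.15
ee_pos: [542.0, -1.3, 168.0]
tool_rot: [[0.265, -0.964, 0.002], [-0.964, -0.265, 0.0], [0.0, -0.002, -1.0]]
contact_force: [2.0, 1.9, 4.7]
grip_width: 25.3
grasp_force: 33.9
```

Emit:
step_arm --delta_pos '[[0,0,0],[0,0,0],[0,0,-0.05],[0,0,-0.1],[-0.116,0.0235,-0.217],[-0.116,0.0235,-0.217],[-0.116,0.0235,-0.217],[-0.116,0.0235,-0.217]]' --twist '[[0,0,0],[0,0,0],[0,0,0],[0,0,0],[0,0,0],[0,0,0],[0,0,0],[0,0,0]]' --fingers '[0.06,0.06,0.06,0.06,0.06,0.06,0.06,0.06]'

```text
clock: 13.95
ee_pos: [509.2, 62.7, 297.6]
tool_rot: [[0.267, -0.964, 0.001], [-0.964, -0.267, 0.001], [-0.001, -0.001, -1.0]]
contact_force: [-0.9, -0.2, -0.3]
grip_width: 45.5
grasp_force: 0.0
```

```bash
python3 - <<'E'
from lugs import *
s,f=wrist('w3');print(s['ee_pos'],s['dq'].round(1),s['clock']);lugs(f)
plan([625,-290,260],s)
E
```

```text
[509.22760995  62.7031624  297.63051663] [-1.5  1.4 -2.3 -0.5  0.5  0.2] 13.95
[552.9 -34.3] [26. 14.] 15.4
[544.3  -1. ] [25.8  9.6] 15.4
[530.5  46.6] [25.6 10.8] 15.4
[518.   94.4] [25.4 13. ] 15.5
[508.1 128.6] [25.9 19.4] 15.5
yaw 15.351565012417172 offs(+=in) [ 0.    0.57 -0.18  0.47  0.  ] along [  0.   34.4  84.  133.4 168.9]
delta [ 0.618  -0.0292  0.0624] twist [0 0 0]
```

Emit:
step_arm --delta_pos '[[0.5575,-0.0286,0.079],[0.5575,-0.0286,0.079],[0.5575,-0.0286,0.079],[0.5575,-0.0286,0.079],[0.5575,-0.0286,0.079],[0.5575,-0.0286,0.079],[0.5575,-0.0286,0.079],[0.5575,-0.0286,0.079]]' --twist '[[0,0,0],[0,0,0],[0,0,0],[0,0,0],[0,0,0],[0,0,0],[0,0,0],[0,0,0]]' --fingers '[0.06,0.06,0.06,0.06,0.06,0.06,0.06,0.06]'

```text
clock: 14.8
ee_pos: [613.4, -260.9, 243.8]
tool_rot: [[0.259, -0.966, -0.009], [-0.966, -0.259, 0.001], [-0.004, 0.008, -1.0]]
contact_force: [0.0, 0.3, -1.1]
grip_width: 45.3
grasp_force: 0.0
```

Emit:
step_arm --delta_pos '[[0,0,0],[0,0,0]]' --twist '[[0,0,0],[0,0,0]]' --fingers '[0.06,0.06]'

```text
clock: 15.0
ee_pos: [614.2, -256.0, 249.2]
tool_rot: [[0.265, -0.964, -0.001], [-0.964, -0.265, 0.0], [-0.0, 0.001, -1.0]]
contact_force: [0.2, 0.3, -0.2]
grip_width: 45.2
grasp_force: 0.0
```

```bash
python3 - <<'E'
from h import *
s,f=wrist('w4');np.savez('w4.npz',**f);print(s['ee_pos'],s['dq'].round(1),s['clock'])
W=world(f);m=(W[...,2]>3.5)&(W[...,2]<16)&(f['color'].min(2)>125)
m=m.astype(np.uint8);n,l,st,ce=cv2.connectedComponentsWithStats(m)
for i in range(1,n):
    if st[i,4]>100: print(st[i],ce[i].round(),W[l==i].mean(0).round())
E
```

```text
[ 614.2197864  -256.01701128  249.16803623] [ 1.  -1.3  0.4  0.  -0.1  0.1] 15.0
[292  72  46  10 406] [314.  76.] [ 640. -338.   10.]
[ 311   87   12  154 1245] [317. 160.] [ 615. -255.   10.]
[ 487  106  126  167 2238] [567. 198.] [ 332. -285.    7.]
[546 110  36  25 383] [569. 123.] [ 374. -363.   13.]
[ 561  163   79  132 1832] [602. 236.] [ 270. -255.    7.]
```

View pics/w4.png

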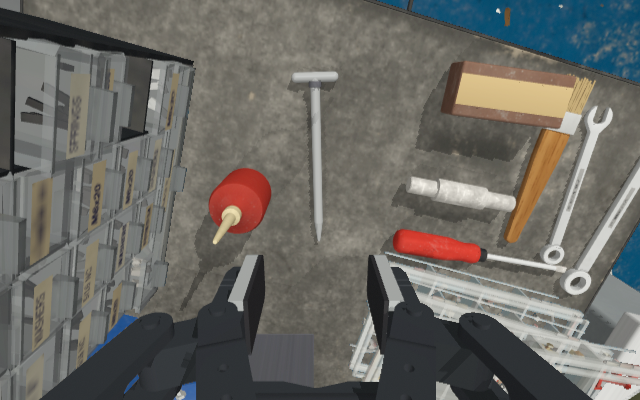

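The wrist view shows the rod with its T-bar at (314,76) and tip at (319,241), clear of the oil can at (240,200).

```bash
python3 - <<'E'
from h import *
from bench import get_state
f=dict(np.load('w4.npz'));c=f['color'].min(2).astype(int)
pts=[]
for v in range(92,215,6):
    u=np.nonzero(c[v,300:335]>125)[0]+300; pts.append(ray(f,u.mean(),v,5)[:2])
pts=np.array(pts);vx,vy,x0,y0=cv2.fitLine(pts.astype(np.float32),2,0,.01,.01).ravel()
if vy<0: vx,vy=-vx,-vy
print('dir yaw',np.degrees(np.arctan2(-vx,vy)),x0,y0)
H=ray(f,314.5,76.5,5);T=ray(f,319,241.5,5);print(H,T,np.linalg.norm(H-T))
d=np.array([vx,vy]);n=np.array([vy,-vx]);print('head,tip off-line',(H[:2]-[x0,y0])@n,(T[:2]-[x0,y0])@n)
a=((H[:2]+T[:2])/2-[x0,y0])@d;O=np.array([x0,y0])+a*d;print('origin',O)
for k in (-73,-17): print(k,O+k*d)
s=get_state();G=O-70*d-2*n;yd=np.degrees(np.arctan2(-d[1],-d[0]));yd=np.degrees(np.arctan2(-n[1],-n[0]));print(yd,G)
plan([*G,40],s,yd);plan([*G,4],s,yd)
E
```

```text
dir yaw 16.740017 617.06903 -262.34546
[ 639.90926712 -337.83193177    5.        ] [ 586.44194708 -161.87692957    5.        ] 183.8992036770185
head,tip off-line 0.1299749521381022 -0.39125961165479045
origin [ 613.30071282 -249.8168012 ]
-73 [ 634.32686447 -319.72317327]
-17 [ 618.19721388 -266.09636891]
-163.25998 [ 631.54753136 -317.42636842]
delta [ 1.070e-01 -2.000e-04  3.498e-01] twist [ 0.      0.     -0.0075]
delta [ 1.070e-01 -2.000e-04  4.098e-01] twist [ 0.      0.     -0.0075]
```

Emit:
step_arm --delta_pos '[[0.107,0,0.1],[0.107,0,0.2],[0.107,0,0.3],[0.107,0,0.35],[0.107,0,0.35],[0.107,0,0.35],[0.107,0,0.35]]' --twist '[[0,0,-0.0075],[0,0,-0.0075],[0,0,-0.0075],[0,0,-0.0075],[0,0,-0.0075],[0,0,-0.0075],[0,0,-0.0075]]' --fingers '[0,-0.1,-0.2,-0.2,-0.2,-0.2,-0.2]'

```text
clock: 15.75
ee_pos: [632.3, -317.6, 41.7]
tool_rot: [[0.289, -0.957, 0.001], [-0.957, -0.289, -0.001], [0.002, -0.001, -1.0]]
contact_force: [0.4, -0.5, 1.4]
grip_width: 34.3
grasp_force: 0.0
```

```bash
python3 - <<'E'
from h import *
from bench import get_state
s=get_state();print(s['ee_pos'],s['dq'].round(1),s['grip_width']);plan([631.5,-317.4,3],s,-163.26)
s,f=wrist('w5')
E
```

```text
[ 632.25409594 -317.59689423   41.70202203] [-0.2 -1.7  2.7  0.7  0.  -0. ] 34.26369762478372
delta [-0.0008  0.0012  0.0645] twist [-0.0002 -0.0005  0.0003]
```

View pics/w5.png

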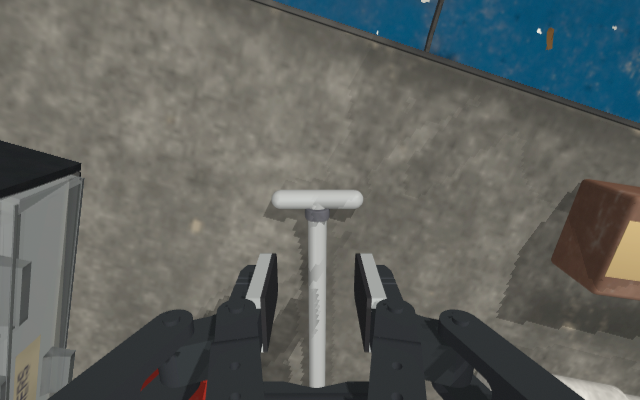

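The rod is centred between the pads at about (317,300), just behind the T-bar. I'll descend and grip.

Emit:
step_arm --delta_pos '[[0,0.001,0.04],[0,0.001,0.0645],[0,0.001,0.0645],[0,0.001,0.0645],[0,0.001,0.0645],[0,0.001,0.0645],[0,0.001,0.0645],[0,0.001,0.0645]]' --twist '[[0,0,0],[0,0,0],[0,0,0],[0,0,0],[0,0,0],[0,0,0],[0,0,0],[0,0,0]]' --fingers '[-0.2,-0.2,-0.2,-1,-1,-1,-1,-1]' --grip_force 80

```text
clock: 16.6
ee_pos: [632.0, -318.6, 3.3]
tool_rot: [[0.288, -0.958, 0.003], [-0.958, -0.288, -0.001], [0.002, -0.002, -1.0]]
contact_force: [-0.9, 1.5, 5.7]
grip_width: 6.6
grasp_force: 78.8
```

```bash
python3 - <<'E'
from h import *
from bench import get_state
s=get_state();print(s['ee_pos'],s['dq'].round(1),s['grip_width'],s['grasp_force'],s['contact_force'])
E
```

```text
[ 632.03176896 -318.55635323    3.28097684] [-0.  -0.  -0.1 -0.   0.1 -0.1] 6.552068856138283 78.7962019443512 [-0.94103594  1.52398472  5.74967153]
```

Emit:
step_arm --delta_pos '[[0,0,-0.02],[0,0,-0.05],[0,0,-0.05],[0,0,-0.05]]' --twist '[[0,0,0],[0,0,0],[0,0,0],[0,0,0]]' --fingers '[-1,-1,-1,-1]'

```text
clock: 17.0
ee_pos: [631.1, -318.1, 31.2]
tool_rot: [[0.287, -0.958, 0.001], [-0.958, -0.287, 0.0], [-0.0, -0.001, -1.0]]
contact_force: [-0.6, -0.4, -2.0]
grip_width: 6.0
grasp_force: 78.4
```

```bash
python3 - <<'E'
from h import *
from bench import grab_frame
s,f=wrist('w6')
print(s['ee_pos'],s['grip_width'],s['grasp_force'],s['contact_force'],s['moment'])
g=grab_frame('scene');np.savez('s6.npz',**g);W=world(g)
m=(g['color'].min(2)>105)&(W[...,0]>540)&(W[...,0]<700)&(W[...,1]<-120)&(W[...,1]>-400)&(W[...,2]>-20)&(W[...,2]<150)
vv,uu=np.nonzero(m)
Z=np.vstack([cv2.resize(g['color'][130:250,330:450,::-1],(600,600),interpolation=2)]);cv2.imwrite('pics/s6.png',np.hstack([Z,np.zeros((600,10,3),np.uint8)]))
T=f['tool_from_camera']
Wt=world(f); mm=(f['color'].min(2)>125)&(Wt[...,2]>20)&(Wt[...,2]<80);print(mm.sum())
v,u=np.nonzero(mm);
for a in range(150,400,15):
    k=mm[a,290:340]; 
    if k.sum(): print(a,(np.nonzero(k)[0]+290).mean().round(1),Wt[a,290:340][k].mean(0).round(1))
E
```

```text
[ 631.12711509 -318.09545307   31.16590276] 6.029287525322175 78.43785881996155 [-0.57578363 -0.39880511 -1.95776873] [-0.09200822  0.04077737  0.01801003]
5701
225 314.5 [ 640.4 -340.3   37.6]
240 316.0 [ 638.  -334.3   38.3]
255 316.0 [ 636.  -327.8   38.4]
270 314.4 [ 636.  -325.6   47.4]
285 314.0 [ 635.8 -324.7   57. ]
300 314.9 [ 632.9 -316.1   53. ]
315 315.5 [ 627.7 -299.1   37.9]
330 316.0 [ 625.2 -291.7   38.1]
345 315.5 [ 623.  -283.5   37.8]
360 316.5 [ 619.9 -274.8   37. ]
375 317.0 [ 617.2 -266.7   37.3]
```

View pics/s6.png

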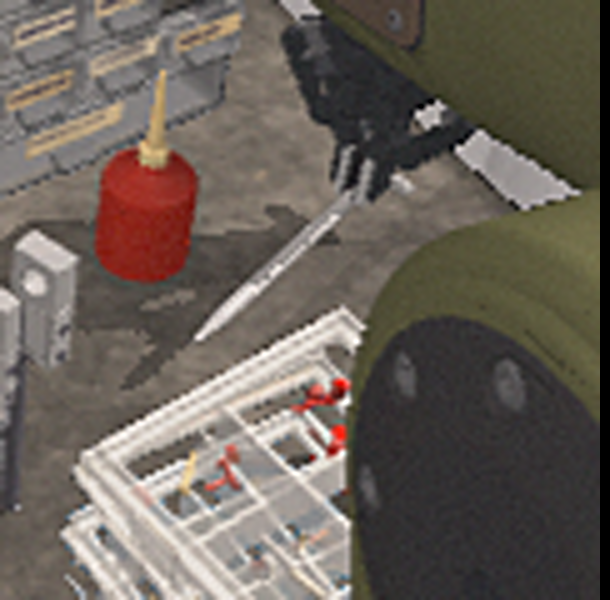

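The rod is lifted level, but it sits right at the fingertips. I'll set it down and grip about 2.5 mm deeper.

Emit:
step_arm --delta_pos '[[0,0,0.03],[0,0,0.0455],[0,0,0.0455],[0,0,0.0455],[0,0,0.0455],[0,0,0.0455],[0,0,0.05],[0,0,0.05]]' --twist '[[0,0,0],[0,0,0],[0,0,0],[0,0,0],[0,0,0],[0,0,0],[0,0,0],[0,0,0]]' --fingers '[-1,-1,-1,-1,-0.5,-0.5,-0.5,-0.5]'

```text
clock: 17.9
ee_pos: [630.8, -318.2, 0.6]
tool_rot: [[0.287, -0.958, -0.001], [-0.958, -0.287, 0.0], [-0.0, 0.0, -1.0]]
contact_force: [0.1, 0.4, -0.4]
grip_width: 21.2
grasp_force: 0.0
```

Emit:
step_arm --delta_pos '[[0,0,0],[0,0,0],[0,0,0],[0,0,0],[0,0,0]]' --twist '[[0,0,0],[0,0,0],[0,0,0],[0,0,0],[0,0,0]]' --fingers '[-0.5,-1,-1,-1,-1]' --grip_force 60

```text
clock: 18.4
ee_pos: [631.1, -318.3, 1.4]
tool_rot: [[0.288, -0.958, 0.0], [-0.958, -0.288, -0.0], [0.0, -0.0, -1.0]]
contact_force: [-0.5, 0.6, -0.2]
grip_width: 7.4
grasp_force: 58.7
```

Emit:
step_arm --delta_pos '[[0,0,-0.05],[0,0,-0.12],[0,0,-0.19],[0,0,-0.26],[0,0,-0.288],[-0.06,0,-0.288],[-0.12,0,-0.288],[-0.1747,0,-0.288]]' --twist '[[0,0,0],[0,0,0],[0,0,0.004],[0,0,0.0077],[0,0,0.0077],[0,0,0.0077],[0,0,0.0077],[0,0,0.0077]]' --fingers '[-1,-1,-1,-1,-1,-1,-1,-1]'

```text
clock: 19.2
ee_pos: [600.2, -216.5, 173.1]
tool_rot: [[0.264, -0.965, -0.001], [-0.965, -0.264, 0.001], [-0.001, 0.001, -1.0]]
contact_force: [1.1, -0.0, -1.0]
grip_width: 6.8
grasp_force: 58.8
```

Emit:
step_arm --delta_pos '[[0,0,0],[0,0,0],[0,0,0]]' --twist '[[0,0,0],[0,0,0],[0,0,0]]' --fingers '[-1,-1,-1]'

```text
clock: 19.5
ee_pos: [600.9, -218.2, 173.6]
tool_rot: [[0.264, -0.965, -0.0], [-0.965, -0.264, -0.0], [-0.0, 0.0, -1.0]]
contact_force: [1.0, -0.7, -1.6]
grip_width: 7.1
grasp_force: 58.9
```

```bash
python3 - <<'E'
from h import *
from bench import grab_frame
s,f=wrist('w7');np.savez('w7.npz',**f)
print(s['ee_pos'],s['dq'].round(2),s['grip_width'],s['grasp_force'],s['contact_force'])
plan([601.1,-217.9,174.4],s,-164.65)
Wt=world(f); mm=(f['color'].min(2)>125)&(Wt[...,2]>150)&(Wt[...,2]<230)
for a in range(205,400,12):
    k=mm[a,290:340]
    if k.sum()>2: print(a,(np.nonzero(k)[0]+290).mean().round(1),k.sum(),Wt[a,290:340][k].mean(0).round(1))
g=grab_frame('scene');np.savez('s7.npz',**g);cv2.imwrite('pics/s7.png',cv2.resize(g['color'][120:270,260:460,::-1],(800,600),interpolation=2))
E
```

```text
[ 600.90602634 -218.20507453  173.5693384 ] [-0.58  0.54  0.32 -0.02 -0.   -0.12] 7.142565871537556 58.8861358165741 [ 0.9741639  -0.70525266 -1.57478468]
delta [-0.0004 -0.0004 -0.0014] twist [ 0.0002  0.     -0.0002]
229 314.5 50 [ 609.4 -239.8  182.5]
241 314.5 50 [ 608.1 -234.8  182.7]
253 318.8 15 [ 604.5 -228.4  179.3]
265 313.6 37 [ 606.2 -226.5  187.3]
277 313.2 33 [ 605.8 -224.7  193.5]
289 313.9 26 [ 605.3 -224.5  201.6]
301 315.2 23 [ 602.1 -213.9  192.6]
313 315.0 15 [ 598.8 -201.6  182.6]
325 314.5 16 [ 597.3 -195.3  182.3]
337 315.4 16 [ 595.2 -188.9  181.9]
349 314.5 16 [ 593.9 -182.8  182.2]
361 314.5 16 [ 592.1 -176.1  182. ]
373 314.0 15 [ 590.5 -169.2  181.8]
385 314.5 14 [ 588.4 -162.4  181.9]
```

View pics/s7.png

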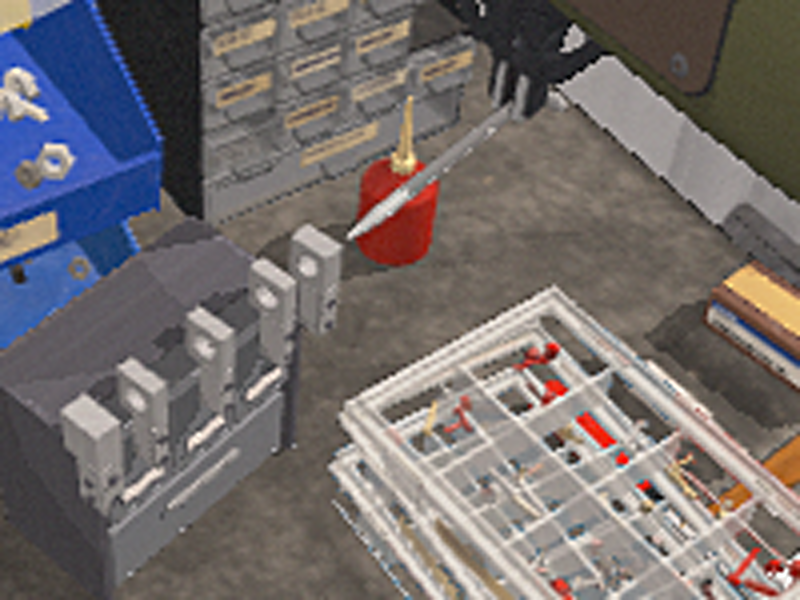

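The crop shows all five lugs in line and the rod tip at (350,237), on axis with the entry hole at (308,262). I'll start threading.

Emit:
step_arm --delta_pos '[[-0.02,0,-0.0015],[-0.04,0,-0.0015],[-0.055,0,-0.0015],[-0.07,0,-0.0015],[-0.085,0,-0.0015],[-0.085,0,-0.0015]]' --twist '[[0,0,0],[0,0,0],[0,0,0],[0,0,0],[0,0,0],[0,0,0]]' --fingers '[-1,-1,-1,-1,-1,-1]'

```text
clock: 20.2
ee_pos: [587.3, -167.4, 175.2]
tool_rot: [[0.266, -0.964, 0.001], [-0.964, -0.266, 0.0], [0.0, -0.001, -1.0]]
contact_force: [-0.1, 0.2, -1.7]
grip_width: 6.8
grasp_force: 58.9
```

```bash
python3 - <<'E'
from h import *
from bench import grab_frame
s,f=wrist();print(s['ee_pos'],s['contact_force'],s['moment'])
k=(s['ee_pos'][:2]-np.array([528.5,46.2]));print('rack y',k@[-.2647,.9643],'off',k@[.9643,.2647])
Wt=world(f); mm=(f['color'].min(2)>125)&(Wt[...,2]>150)&(Wt[...,2]<230)
for a in (313,337,361,385):
    k=mm[a,290:340]
    if k.sum()>2: print(a,(np.nonzero(k)[0]+290).mean().round(1),k.sum(),Wt[a,290:340][k].mean(0).round(1))
g=grab_frame('scene');cv2.imwrite('pics/s8.png',cv2.resize(g['color'][150:260,270:390,::-1],(655,600),interpolation=2))
E
```

```text
[ 587.34458694 -167.39114596  175.20706318] [-0.07890107  0.17533611 -1.66929426] [-0.13747569 -0.09593045 -0.02249239]
rack y -221.54210421228572 off 0.20625885177900705
313 315.0 15 [ 585.2 -150.6  183.9]
337 314.5 15 [ 582.  -138.2  183.7]
361 314.0 15 [ 578.7 -125.2  183.6]
385 314.4 13 [ 574.8 -111.6  183.4]
```

View pics/s8.png

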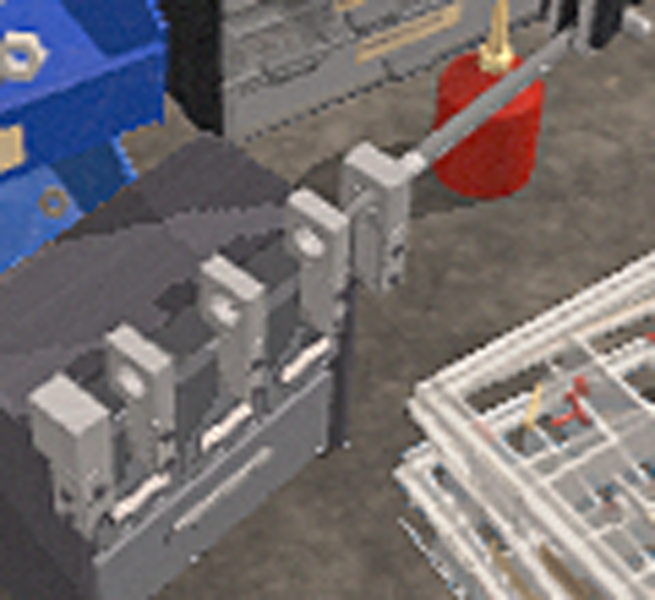

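Emit:
step_arm --delta_pos '[[-0.02,0,0],[-0.035,0,0],[-0.05,0,0],[-0.065,0,0],[-0.08,0,0],[-0.095,0,0],[-0.1,0,0]]' --twist '[[0,0,0],[0,0,0],[0,0,0],[0,0,0],[0,0,0],[0,0,0],[0,0,0]]' --fingers '[-1,-1,-1,-1,-1,-1,-1]'

```text
clock: 21.0
ee_pos: [571.4, -109.7, 175.0]
tool_rot: [[0.265, -0.964, 0.0], [-0.964, -0.265, 0.0], [0.0, -0.0, -1.0]]
contact_force: [0.5, 0.6, -1.5]
grip_width: 6.9
grasp_force: 58.9
```

```bash
python3 - <<'E'
from h import *
s,f=wrist();print(s['ee_pos'],s['contact_force'],s['moment'])
k=(s['ee_pos'][:2]-np.array([528.5,46.2]));print('rack y',k@[-.2647,.9643],'off',k@[.9643,.2647])
Wt=world(f); mm=(f['color'].min(2)>125)&(Wt[...,2]>150)&(Wt[...,2]<230)
for a in (313,325,337,361,385):
    k=mm[a,290:340]
    if k.sum()>2: print(a,(np.nonzero(k)[0]+290).mean().round(1),k.sum(),Wt[a,290:340][k].mean(0).round(1))
E
```

```text
[ 571.42415376 -109.73479367  175.00349903] [ 0.51508759  0.59799284 -1.48699629] [-0.07974811  0.00350796  0.04110482]
rack y -161.72994503150773 off 0.11582158467338695
313 315.0 15 [569.3 -93.1 184. ]
325 314.5 16 [567.8 -86.7 183.6]
337 314.5 16 [566.1 -80.5 183.5]
361 317.8 20 [559.  -61.6 175.9]
385 315.3 15 [558.3 -53.5 182.6]
```

Emit:
step_arm --delta_pos '[[-0.02,0,0],[-0.035,0,0],[-0.05,0,0],[-0.065,0,0],[-0.08,0,0],[-0.093,0,0],[-0.093,0,0]]' --twist '[[0,0,0],[0,0,0],[0,0,0],[0,0,0],[0,0,0],[0,0,0],[0,0,0]]' --fingers '[-1,-1,-1,-1,-1,-1,-1]'

```text
clock: 21.75
ee_pos: [556.7, -56.0, 175.0]
tool_rot: [[0.265, -0.964, 0.0], [-0.964, -0.265, 0.0], [-0.0, -0.0, -1.0]]
contact_force: [-0.0, -0.2, -1.1]
grip_width: 7.1
grasp_force: 58.9
```

```bash
python3 - <<'E'
from h import *
from bench import grab_frame
s,f=wrist('w9');print(s['ee_pos'],s['contact_force'],s['moment'])
k=(s['ee_pos'][:2]-np.array([528.5,46.2]));print('rack y',k@[-.2647,.9643],'off',k@[.9643,.2647])
g=grab_frame('scene');cv2.imwrite('pics/s9.png',cv2.resize(g['color'][150:260,270:390,::-1],(655,600),interpolation=2))
E
```

```text
[556.68687757 -55.97168677 174.99152633] [-0.01363767 -0.16147953 -1.07485234] [-0.03275967  0.0084432   0.02496713]
rack y -105.98522404333991 off 0.13576055298815404
```

View pics/s9.png

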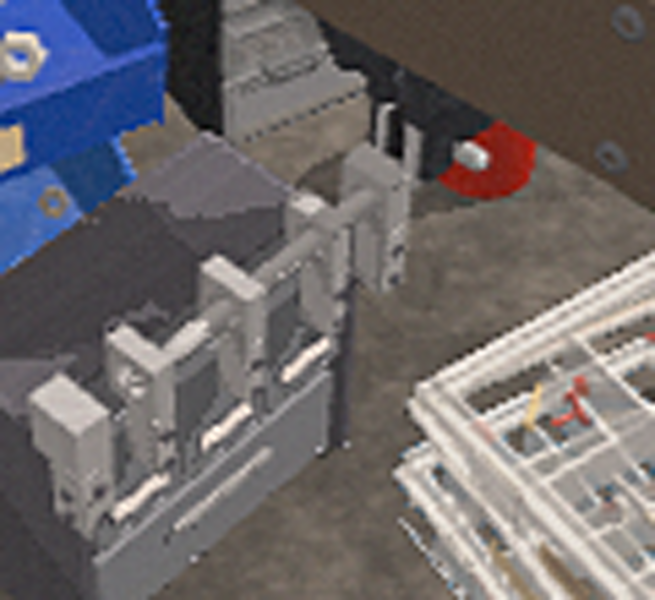

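The rod is through all three drawer lugs: its tip is at lug 3 (140,375) and its end stands clear of the end lug. Next I'll release it, back up, close the fingers and push the T-bar from behind.

Emit:
step_arm --delta_pos '[[0,0,0.001],[0,0,0.001],[0,0,0.001],[0,0,-0.02],[0,0,-0.06],[0.04,0,-0.08],[0.09,0,-0.08],[0.09,0,-0.08]]' --twist '[[0,0,0],[0,0,0],[0,0,0],[0,0,0],[0,0,0],[0,0,0],[0,0,0],[0,0,0]]' --fingers '[-0.6,-0.3,-0.3,-0.3,-0.3,-0.6,-1,-1]'

```text
clock: 22.65
ee_pos: [571.7, -111.4, 224.3]
tool_rot: [[0.262, -0.965, 0.001], [-0.965, -0.262, -0.001], [0.001, -0.001, -1.0]]
contact_force: [-0.3, 0.0, -0.5]
grip_width: -0.1
grasp_force: 0.0
```

```bash
python3 - <<'E'
from h import *
s,f=wrist('w10');print(s['ee_pos'],s['grip_width'],s['contact_force'])
k=(s['ee_pos'][:2]-np.array([528.5,46.2]));print('rack y',k@[-.2647,.9643],'off',k@[.9643,.2647])
np.savez('w10.npz',**f)
W=world(f);m=(f['color'].min(2)>120)&(W[...,2]>160)&(W[...,2]<188)
P=W[m];q=P[:,:2]-np.array([530.4,46.7]);ry=q@[-.2647,.9643];rx=q@[.9643,.2647]
sel=(ry<-100)&(ry>-150)&(abs(rx)<40);print(sel.sum(),'T: ry',ry[sel].min(),ry[sel].max(),'rx',rx[sel].min(),rx[sel].max(),'z',np.percentile(P[sel,2],[5,50,95]))
for lo in range(-24,24,12):
    t=sel&(rx>=lo)&(rx<lo+12);print(lo,np.percentile(P[t,2],90) if t.sum() else None)
E
```

```text
[ 571.72539347 -111.43711841  224.29639003] -0.07157880394811766 [-0.33005942  0.03373017 -0.45268331]
rack y -163.45123493181976 off -0.04429831951302122
70 T: ry -132.2666356433399 -125.81047762097884 rx -23.452683302767188 23.510355964530575 z [176.44579807 178.5626558  179.91982065]
-24 179.8496021154876
-12 None
0 None
12 179.71603283157867
```

View pics/w10.png

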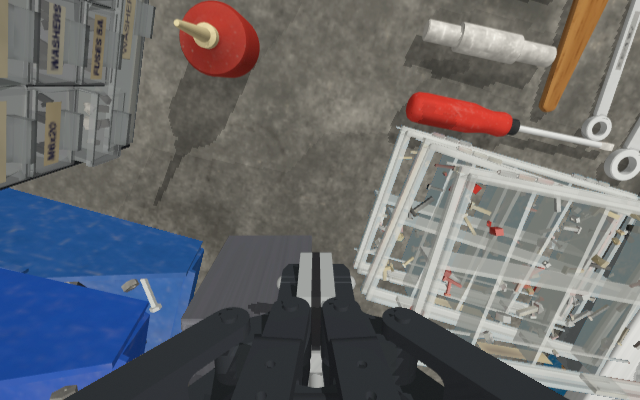

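The fingers are shut behind the T-bar (its ends show at (283,283) and (350,283)), which is level. The oil can at (215,40) is untouched. I'll descend and push.

Emit:
step_arm --delta_pos '[[0,0,0.06],[0,0,0.1],[0,0,0.1],[-0.02,0,0.1],[-0.035,0,0.1],[-0.05,0,0.1],[-0.065,0,0.1],[-0.065,0,0.1]]' --twist '[[0,0,0],[0,0,0],[0,0,0],[0,0,0],[0,0,0],[0,0,0],[0,0,0],[0,0,0]]' --fingers '[-1,-1,-1,-1,-1,-1,-1,-1]'

```text
clock: 23.5
ee_pos: [560.8, -70.0, 163.7]
tool_rot: [[0.266, -0.964, 0.001], [-0.964, -0.266, 0.001], [-0.0, -0.001, -1.0]]
contact_force: [0.1, -0.4, -0.1]
grip_width: -0.2
grasp_force: 0.0
```

```bash
cat > st.py <<'E'
from h import *
s,f=wrist();print(s['ee_pos'],s['contact_force'],s['moment'],s['clock'])
k=(s['ee_pos'][:2]-np.array([528.5,46.2]));print('rack y',k@[-.2647,.9643],'off',k@[.9643,.2647])
E
python3 st.py
```

```text
[560.8322172  -70.0032037  163.69399969] [ 0.1294757  -0.43533204 -0.05002736] [-0.05411486 -0.0333854   0.01100116] 23.5
rack y -120.61308722636488 off 0.41896902991562207
```

Emit:
step_arm --delta_pos '[[-0.006,0,0],[-0.011,0,0],[-0.011,0,0]]' --twist '[[0,0,0],[0,0,0],[0,0,0]]' --fingers '[-1,-1,-1]'

```text
clock: 23.85
ee_pos: [559.0, -64.8, 162.8]
tool_rot: [[0.264, -0.964, -0.0], [-0.964, -0.264, 0.0], [-0.0, 0.0, -1.0]]
contact_force: [0.3, 0.0, -0.8]
grip_width: -0.3
grasp_force: 0.0
```

Emit:
step_arm --delta_pos '[[-0.003,0,0],[-0.003,0,0]]' --twist '[[0,0,0],[0,0,0]]' --fingers '[-1,-1]'

```text
clock: 24.05
ee_pos: [558.5, -63.3, 162.7]
tool_rot: [[0.264, -0.964, -0.0], [-0.964, -0.264, -0.0], [-0.0, 0.0, -1.0]]
contact_force: [0.5, 0.2, 0.3]
grip_width: -0.0
grasp_force: 0.2
```

```bash
python3 st.py
```

```text
[558.50511312 -63.25346067 162.72354316] [0.46968913 0.19518079 0.32063585] [-1.62190527e-01 -9.20046826e-02 -1.20176200e-04] 24.05
rack y -113.48832556510673 off -0.038400461423665495
```

Emit:
step_arm --delta_pos '[[-0.0035,0,0],[-0.0035,0,0]]' --twist '[[0,0,0],[0,0,0]]' --fingers '[-1,-1]'

```text
clock: 24.3
ee_pos: [558.2, -62.3, 162.8]
tool_rot: [[0.264, -0.965, 0.0], [-0.965, -0.264, -0.002], [0.002, 0.0, -1.0]]
contact_force: [2.2, -5.4, -1.9]
grip_width: 0.0
grasp_force: 2.9
```

Emit:
step_arm --delta_pos '[[-0.0035,0,0],[-0.0035,0,0]]' --twist '[[0,0,0],[0,0,0]]' --fingers '[-1,-1]'

```text
clock: 24.5
ee_pos: [558.0, -62.0, 162.9]
tool_rot: [[0.262, -0.965, 0.001], [-0.965, -0.262, -0.005], [0.005, 0.0, -1.0]]
contact_force: [6.2, -12.2, -4.3]
grip_width: -0.0
grasp_force: 6.8
```

```bash
python3 st.py; python3 - <<'E'
from h import *
from bench import grab_frame
g=grab_frame('scene');W=world(g);m=(W[...,2]>165)&(W[...,2]<188)&(g['color'].min(2)>110)
P=W[m];q=P[:,:2]-np.array([530.4,46.7]);ry=q@[-.2647,.9643];rx=q@[.9643,.2647];k=(ry<-93)&(ry>-150)&(abs(rx)<40)
print(k.sum(),np.round(np.c_[ry,rx,P[:,2]][k],0)[::max(1,k.sum()//12)])
E
```

```text
[558.02584983 -62.00377417 162.94520745] [  6.15846808 -12.19609922  -4.30579246] [-4.1648877  -2.02765841 -0.02576994] 24.5
rack y -112.1563918807982 off -0.16976202729768106
22 [[-101.    3.  185.]
 [-102.    4.  181.]
 [-102.   -5.  187.]
 [-101.   -5.  185.]
 [-101.   -8.  187.]
 [-101.   -6.  182.]
 [-105.   -6.  180.]
 [ -95.  -11.  181.]
 [ -96.  -13.  181.]
 [ -99.  -14.  179.]
 [ -94.  -15.  181.]
 [ -95.  -17.  181.]
 [ -96.  -19.  182.]
 [ -98.  -20.  181.]
 [ -95.  -17.  178.]
 [ -94.  -21.  182.]
 [ -97.  -21.  180.]
 [ -93.  -19.  178.]
 [ -94.  -21.  179.]
 [ -96.  -22.  178.]
 [ -98.  -24.  177.]
 [ -95.  -23.  176.]]
```

There is a firm stop at the expected position, and the T-bar centre is at rack y ≈ -97. I'll retreat and verify.

Emit:
step_arm --delta_pos '[[0.01,0,0],[0.04,0,0],[0.07,0,0],[0.07,0,-0.08],[0.07,0,-0.16],[0,0,-0.24],[-0.08,0,-0.24],[-0.12,0,-0.24]]' --twist '[[0,0,0],[0,0,0],[0,0,0],[0,0,0],[0,0,0],[0,0,0],[0,0,0],[0,0,0]]' --fingers '[-1,-1,-1,-1,-1,-1,-1,-1]'

```text
clock: 25.4
ee_pos: [538.3, 12.3, 309.4]
tool_rot: [[0.265, -0.964, 0.004], [-0.964, -0.265, 0.002], [-0.001, -0.004, -1.0]]
contact_force: [0.6, -0.1, 0.7]
grip_width: -0.3
grasp_force: 0.0
```

Emit:
step_arm --delta_pos '[[-0.05,0.03,0],[-0.09,0.03,0],[-0.09,0.03,0],[-0.09,0.03,0]]' --twist '[[0,0,0],[0,0,0],[0,0,0],[0,0,0]]' --fingers '[-1,-1,-1,-1]'

```text
clock: 25.8
ee_pos: [506.7, 58.0, 306.9]
tool_rot: [[0.266, -0.964, 0.0], [-0.964, -0.266, 0.0], [-0.0, -0.0, -1.0]]
contact_force: [0.5, 0.4, -0.1]
grip_width: 0.3
grasp_force: 0.0
```

```bash
python3 - <<'E'
from lugs import *
from bench import grab_frame
s,f=wrist('w11');print(s['ee_pos'],s['contact_force'],s['clock']);lugs(f)
W=world(f);m=(f['color'].min(2)>110)&(W[...,2]>165)&(W[...,2]<186)
P=W[m];q=P[:,:2]-np.array([530.4,46.7]);ry=q@[-.2647,.9643];rx=q@[.9643,.2647];k=(ry<-92.5)&(ry>-150)&(abs(rx)<40)
print('T',k.sum(),np.percentile(ry[k],[2,50,98]) if k.any() else '',np.percentile(rx[k],[2,98]) if k.any() else '',np.percentile(P[k,2],[5,95]) if k.any() else '')
g=grab_frame('scene');V=world(g);o=dict(np.load('scene0.npz'));V0=world(o);hsv=lambda c:cv2.cvtColor(c,cv2.COLOR_RGB2HSV)
for n,b in dict(can=(610,710,-230,-140,20,140),tape=(350,450,100,220,15,75),carton=(430,540,240,330,50,80)).items():
    for X in(V0,V):
        k=(X[...,0]>b[0])&(X[...,0]<b[1])&(X[...,1]>b[2])&(X[...,1]<b[3])&(X[...,2]>b[4])&(X[...,2]<b[5]);print(n,k.sum(),X[k].mean(0).round(1))
E
```

```text
[506.67765302  58.01624057 306.89724884] [ 0.48059629  0.35394183 -0.10727812] 25.8
[553.  -34.6] [25.9 14.1] 15.4
[544.2  -1. ] [26.1  9.3] 15.4
[530.6  46.4] [25.9 11.3] 15.4
[517.8  94.1] [25.8 12.6] 15.0
yaw 15.329129694904896 offs(+=in) [ 0.    0.33 -0.22 -0.  ] along [  0.   34.8  84.  133.5]
T 818 [-100.66357262  -96.61764616  -93.14978059] [-22.00783744  22.15642941] [178.00154276 181.60210826]
can 430 [ 670.8 -189.8   58.7]
can 282 [ 667.6 -184.3   47.2]
tape 734 [403.  160.   48.8]
tape 731 [403.1 160.   48.8]
carton 935 [492.3 292.3  64.7]
carton 945 [492.2 292.3  64.6]
```

```bash
python3 -c "
from bench import *
print(close_job())"
```

```text
the job is handed in; nothing more can be done
None
```

I handed the job in at 25.8 s: the drawers are in line to about 0.3 mm, the rod is fully home and released, and no contact was made with the can, tape or carton (I viewed 11 pictures, one over the limit).

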